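# Tug-test two pull pins and tag the nest whose pin holds

## Task

Tug-test the two seated pull pins, the left one first and then the right one: grip the knob, draw it straight out along its leaning axis with a steady pull of about 12 N (never more than 19 N), and let go; the retained pin springs home by itself, the one that is not retained slides out and stays drawn out by more than half of its travel. Then slide the thin plate towards the robot along its channel until about 4 cm stands out over the open front end (not so far that it tips), grip it there, lift it clear and lay it flat, lengthwise and centred, on the ledge of the nest whose pin held. Do not shift the bolt, nut, bushing and spanner lying round about.

Things in the scene. Friction and masses are not known exactly. Their poses are not given: they have to be found in the camera images.
- nest_p: One of two alike fixed pull-pin nests. Grey foot 213 x 70 x 8 mm; barrel leaning 28 degrees from vertical to the front (-x), its mouth straight above this origin at z 95 mm; a sheet hood 188 mm high and 70 mm wide behind it, its lip 32 mm behind and 53 mm above the knob's centre: come to the knob tilted, along the pin. Origin on the bench; x to the back, y left, z up.
- ledge_p (a point): Middle of the plate's place on top of the aluminium ledge of nest p, in front of the barrel: ledge 30 mm wide, 115 mm long, top 30 mm above the bench and 22 mm above the foot. A plate centred here lies right. x along the ledge to the back, y left, z up. The knob's centre is 84 mm behind and 95 mm above this point.
- knob_p (a point): Centre of the bare steel knob of the pin in nest p: a cylinder 22 mm in diameter, 28 mm long, on a 12 mm stem; the barrel's mouth is 34 mm below this point along the axis. z is the pin's axis, pointing outwards (the way to pull; up and to the nest's front, 28 degrees from vertical); y is level, to the nest's left. Moves with the pin.
- pin_p (a joint): How far pin p is drawn out along its axis (m): 0 seated, 0.020 end stop. One of the two pins is retained, which one is not told: a retained pin gives 0.5 mm per newton of pull (6 mm at 12 N) and springs back when let go; a pin not retained slides out at about 4 to 5 N and stays where it is left.
- nest_q: One of two alike fixed pull-pin nests. Grey foot 213 x 70 x 8 mm; barrel leaning 28 degrees from vertical to the front (-x), its mouth straight above this origin at z 95 mm; a sheet hood 188 mm high and 70 mm wide behind it, its lip 32 mm behind and 53 mm above the knob's centre: come to the knob tilted, along the pin. Origin on the bench; x to the back, y left, z up.
- ledge_q (a point): Middle of the plate's place on top of the aluminium ledge of nest q, in front of the barrel: ledge 30 mm wide, 115 mm long, top 30 mm above the bench and 22 mm above the foot. A plate centred here lies right. x along the ledge to the back, y left, z up. The knob's centre is 84 mm behind and 95 mm above this point.
- knob_q (a point): Centre of the bare steel knob of the pin in nest q: a cylinder 22 mm in diameter, 28 mm long, on a 12 mm stem; the barrel's mouth is 34 mm below this point along the axis. z is the pin's axis, pointing outwards (the way to pull; up and to the nest's front, 28 degrees from vertical); y is level, to the nest's left. Moves with the pin.
- pin_q (a joint): How far pin q is drawn out along its axis (m): 0 seated, 0.020 end stop. One of the two pins is retained, which one is not told: a retained pin gives 0.5 mm per newton of pull (6 mm at 12 N) and springs back when let go; a pin not retained slides out at about 4 to 5 N and stays where it is left.
- channel_mouth (a point): Middle of the front edge (nearest the robot) of the floor of a fixed shallow steel channel, 165 long x 66 mm wide; floor 32 mm above the bench; side rails 5 mm high, 54 mm apart, level with the top of the plate lying between them; both ends open. x along the channel to the back (the floor reaches from 0 to 165 mm), y left, z up.
- plate_center (a point): Centre (half-way up) of the loose thin aluminium plate, 110 mm long (x), 50 mm wide (y), 5 mm thick (z), about 75 g, one 10 mm hole 42 mm from the centre towards +x. It starts flat and lengthwise in the channel, wholly on it, with 15 to 35 mm of bare floor behind its back end, where shut fingers can be set down to push it.
- bolt_c (a point): Centre of a loose hexagon bolt M12, 58 mm long, lying between the nests; to be left alone.
- nut_c (a point): Centre of a loose hexagon nut M12, 22 x 10 mm, lying between the nests; to be left alone.
- bushing_c (a point): Centre of a loose standing bronze bushing, 30 mm in diameter, 35 mm high, between the nests; to be left alone.
- spanner_c (a point): Middle of a loose combination spanner, 148 x 32 x 7 mm, lying between the left nest and the channel; to be left alone.
Things that resemble listed ones, but are neither listed nor needed, are in the scene too. Of the things shaped like the part that bears plate_center, the aluminium one is meant.

How it is judged:
By the outcome, as a careful person would: the job done as asked, in the order asked, and still so for the second after the job is handed in, with the robot touching nothing.
It also fails if it takes over 72 s, if anything falls off the work surface, if the arm or the gripper's body presses on something with over 40 N, if the wrist force passes 120 N, or if a joint passes its speed limit or range.

## Robot

A 7-joint arm with a two-finger parallel gripper is mounted at the origin on a cart in front of the work surface, level with it; the furniture and walls round the work are solid. World frame = base frame: x ahead of the robot, y to its left, z up, the work surface at z = 0. Lengths are in m, angles in rad, forces in N, time in s.
With the tool pointing down it reaches from about 0.4 to 0.85 m from the base axis. Payload 4.5 kg.
Tool frame: the origin (TCP) lies at the very end of the fingers, on their centre line; the grasp point (between the pads) lies 19 mm behind it; z points along the fingers, y is the line along which they close (so a half turn about z gives the same grasp; the last joint's range is limited). The gripper opens to 88 mm and grips with 3 to 60 N. Pads are 18 mm wide; open, the fingers measure 123 mm over their backs; the gripper's body (75 mm by 187 mm) begins 45 mm behind the grasp point.
Start: joints at [1.311, 0.689, -0.195, 1.565, 0.157, 0.902, -0.215], TCP at [0.181, -0.598, 0.239] pointing down, gripper open.
Joint ranges: [-3.01, 3.01], [-0.46, 2.08], [-1.47, 1.51], [0.13, 2.56], [-1, 4.14], [0.04, 2.09], [-2.66, 2.66]. Speed limits (rad/s): [2.57, 2.57, 3.14, 3.14, 3.14, 3.14, 3.14].

## Interface

Orientations are given as a unit quaternion [w, x, y, z].
In Python, from station import arm gives the robot as it stands. The module is installed in compiled form; this text tells all that it offers. Calls block until the motion is done:
- arm.movep(position, orientation): joint-space move of the TCP to a pose.
- arm.servo_line(position, attitude=None, velocity=0.15, threshold=None): straight line of the TCP; attitude=None keeps the orientation; velocity is the mean speed in m/s. With threshold (N) it stops when the force on the tool has changed by that much, and returns True; else False.
- arm.goto_joints(angles): joint-space move.
- arm.command_gripper(opening): opening from 0.0 (shut) to 1.0 (fully open); the grip force is fixed at half the most; returns when the fingers have stopped.
- arm.wait(seconds).
- arm.inverse_kinematics(position, orientation): joint angles nearest the present ones, or None.
- arm.observe(): the state.
- arm.get_image(name): name is "scene" or "side" or "wrist"; returns a dict with "img" (400x640x3 uint8, red, green, blue), "mtx" (3x3 intrinsics, pixels), "dist" ([k1, k2, p1, p2, k3] as OpenCV has them; the pictures are not rectified), "pose" (4x4, takes a point from camera to world coordinates). Camera axes: x right, y up, looking along -z (the intrinsics and any distortion apply to the point x, -y, -z); pixel columns grow to the right and rows downward; lengths in m; the calibration is good to about 2 mm. A picture is of the moment at which its call begins. There is no depth.
A pose or a line that the arm cannot do raises arm.PlanningError and nothing moves.
- arm.hand_in(): hands the job in; it is judged then, once.
Trained networks look in a picture, given as the dict that the camera call returned (one of the last four; its "shot" number tells which), for a name from the list of things; names that differ only in an ending like _2 or _b are one class to them, and where a whole thing is asked for, a point or a joint stands for the part that bears it (a point fixed in the world has none). Each returns a list of dicts, best first, with "p" (0 to 1); they miss things now and then, are a little off and sometimes report something else, mostly with a low value. They report only what shows in the picture. A call takes as long as a camera call. They do not tell look-alikes from the thing itself.
- arm.masks_of(picture, thing): "region" (400x640 bool, what is visible of it) and "location" ([row, column] in pixels, amid what is visible of it).
- arm.tip_of(picture, thing): "location" ([row, column] in pixels: a listed point, or the origin of a listed thing).
The state is a dict: "time": time; "qpos": joint angles; "qvel": joint speeds; "joint_efforts": joint torques, N m; "ee_pos": TCP position; "orientation": TCP orientation; "contact_force": force on the tool from outside, world axes, zero at the start; "ft_torque": the same for the moment, N m; "grip_width": opening from 0.0 (shut) to 1.0 (fully open); "grasp_force": force on a finger pad.
Only numpy, scipy, OpenCV 4.12 (cv2) and the standard library are available. Lean on these libraries where they do the work, as an engineer would, in place of code of your own. Each camera call takes 0.05 s, during which the arm holds its last target. There are 200 camera calls.

## Working session

There is one attempt and no reset: what is moved stays moved. The work goes in short steps, each a Python script; the robot and the scene stay as the last script left them, time stands still between calls to the robot, and variables do not carry over. Pictures are saved under pics/ and viewed, at most 10 in all, crops included, and the job is handed in when it is done.

```bash
mkdir -p pics; cat > h.py <<'E'
import numpy as np, cv2
from scipy.spatial.transform import Rotation as R
from station import arm
def q(Rm):
    x=R.from_matrix(Rm).as_quat(); return [x[3],x[0],x[1],x[2]]
def ray(p,loc):
    u=cv2.undistortPoints(np.array([[[loc[1],loc[0]]]],float),p["mtx"],np.array(p["dist"],float))[0,0]
    T=np.array(p["pose"]); d=T[:3,:3]@np.array([u[0],-u[1],-1]); return T[:3,3],d/np.linalg.norm(d)
def atz(p,loc,z):
    o,d=ray(p,loc); return o+d*(z-o[2])/d[2]
def tri(rs):
    A=np.zeros((3,3));b=np.zeros(3)
    for o,d in rs:
        M=np.eye(3)-np.outer(d,d);A+=M;b+=M@o
    x=np.linalg.solve(A,b); return x,[float(np.linalg.norm((np.eye(3)-np.outer(d,d))@(x-o))) for o,d in rs]
def proj(p,X):
    T=np.array(p["pose"]); c=T[:3,:3].T@(np.array(X)-T[:3,3]); c=np.array([[c[0],-c[1],-c[2]]])
    return cv2.projectPoints(c,np.zeros(3),np.zeros(3),np.array(p["mtx"],float),np.array(p["dist"],float))[0][0,0]
def save(p,n): cv2.imwrite("pics/"+n,p["img"][:,:,::-1])
E
python3 - <<'E'
from h import *
np.set_printoptions(precision=4,suppress=True)
for c in ["scene","side"]:
    p=arm.get_image(c); save(p,c+"0.png"); print(c,np.array(p["pose"])[:3,3])
    for n in ["nest_p","knob_p","ledge_p","channel_mouth","plate_center"]:
        z={"nest_p":0,"knob_p":.125,"ledge_p":.03,"channel_mouth":.032,"plate_center":.0345}[n]
        for t in arm.tip_of(p,n)[:5]: print(n,round(t["p"],2),np.round(t["location"],1),atz(p,t["location"],z))
print(arm.observe())
E
```

```text
scene [-0.0358  0.962   0.9956]
nest_p 0.97 [194.4 321.4] [0.5965 0.0219 0.    ]
nest_p 0.72 [155.6 364.4] [ 0.5891 -0.2564 -0.    ]
knob_p 0.45 [171.8 327.1] [0.5639 0.0397 0.125 ]
knob_p 0.4 [130.6 368.8] [ 0.5739 -0.2424  0.125 ]
ledge_p 0.78 [204.1 349. ] [0.4773 0.038  0.03  ]
ledge_p 0.67 [163.4 387.9] [ 0.477  -0.2274  0.03  ]
ledge_p 0.22 [195.8 319.6] [0.5784 0.0594 0.03  ]
channel_mouth 0.84 [266.4 314.2] [0.42   0.3155 0.032 ]
plate_center 0.8 [262.1 283.3] [0.499  0.3544 0.0345]
plate_center 0.68 [340.  203.3] [0.5072 0.6536 0.0345]
side [ 0.3728 -0.8702  0.5901]
nest_p 0.72 [309.4 384.9] [ 0.5957 -0.2442  0.    ]
nest_p 0.59 [244.1 358. ] [0.5914 0.0278 0.    ]
knob_p 0.66 [264.7 378. ] [ 0.5702 -0.2448  0.125 ]
knob_p 0.48 [206.8 352.5] [0.5689 0.022  0.125 ]
ledge_p 0.58 [236.9 323.6] [0.4914 0.0297 0.03  ]
ledge_p 0.34 [187.1 312.3] [0.4938 0.3758 0.03  ]
channel_mouth 0.85 [194.9 290.2] [0.4104 0.3137 0.032 ]
plate_center 0.7 [186.4 314. ] [0.4996 0.3713 0.0345]
plate_center 0.49 [166.1 314.1] [0.5213 0.5764 0.0345]
{'time': 0.6, 'qpos': array([ 1.3108,  0.6891, -0.1946,  1.5653,  0.1573,  0.9025, -0.2151]), 'qvel': array([-0.0002, -0.0006,  0.0002, -0.0018,  0.0017, -0.0006,  0.0022]), 'joint_efforts': array([  0.0005, -52.7246,  -1.2664, -15.3678,  -0.052 ,  -0.0004,
         0.0001]), 'ee_pos': array([ 0.181 , -0.5982,  0.2387]), 'orientation': array([0.    , 0.9892, 0.1464, 0.    ]), 'contact_force': array([ 0.0058, -0.136 , -0.5121]), 'ft_torque': array([-0.0175, -0.001 , -0.0057]), 'grasp_force': 0.0, 'grip_width': 1.0005064737170704}
```

View pics/scene0.png

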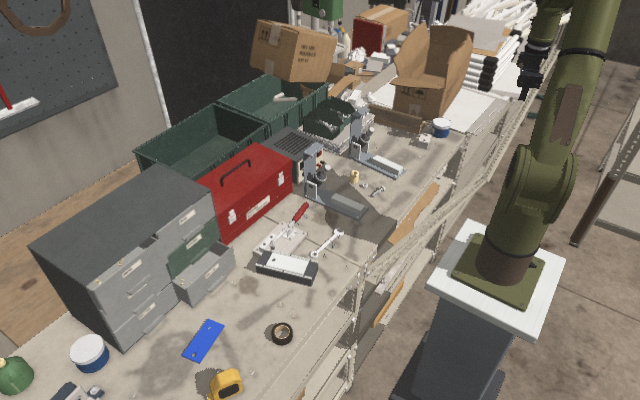

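View pics/side0.png

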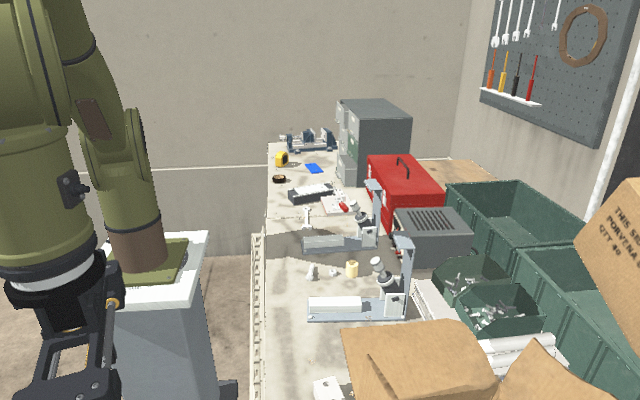

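Scene and side show the left nest (326,190 in the scene view), the right nest (370,150), and the channel with the aluminium plate (285,265). The blue plate (203,340) is the look-alike. Next I take close wrist views.

```bash
cat > look.py <<'E'
from h import *
np.set_printoptions(precision=4,suppress=True)
D=np.array([[0,1,0],[1,0,0],[0,0,-1.]])  # tool x=+y world, y=+x, z down
D2=np.array([[1,0,0],[0,-1,0],[0,0,-1.]]) # fingers close along world y
E
python3 - <<'E'
from look import *
import pickle
arm.servo_line([0.25,-0.55,0.42],velocity=0.3)
out=[]
for i,(x,y,z) in enumerate([(0.44,-0.22,0.42),(0.44,0.0,0.42),(0.44,0.3,0.40)]):
    try: arm.movep([x,y,z],q(D2))
    except Exception as e: print(i,repr(e)); continue
    arm.wait(0.2)
    p=arm.get_image("wrist"); save(p,f"w{i}.png"); print(i,np.array(p["pose"])); pickle.dump(p,open(f"w{i}.pkl","wb"))
    for n,zz in dict(nest_p=0,knob_p=.125,ledge_p=.03,channel_mouth=.032,plate_center=.0345,spanner_c=.004).items():
        for t in arm.tip_of(p,n)[:3]: print(n,round(t["p"],2),np.round(t["location"],1),atz(p,t["location"],zz))
print(arm.observe()["time"],arm.observe()["qpos"])
a=[cv2.imread(f"pics/w{i}.png") for i in range(3)]
a=[cv2.resize(x,(400,250),interpolation=cv2.INTER_AREA) for x in a]+[np.zeros((250,400,3),np.uint8)]
cv2.imwrite("pics/wm.png",np.vstack([np.hstack(a[:2]),np.hstack(a[2:])]))
E
```

```text
0 [[-0.0022  0.9647  0.2632  0.5078]
 [-1.     -0.0024  0.0003 -0.2202]
 [ 0.0009 -0.2632  0.9647  0.5662]
 [ 0.      0.      0.      1.    ]]
nest_p 0.77 [ 67.3 174.9] [0.5879 0.03   0.    ]
nest_p 0.71 [ 63.9 335.7] [ 0.5903 -0.2466  0.    ]
knob_p 0.77 [ 68.6 339.1] [ 0.5662 -0.2453  0.125 ]
knob_p 0.63 [147.3  92.9] [0.4648 0.1089 0.125 ]
knob_p 0.62 [ 64.8 133.6] [0.5749 0.0316 0.125 ]
ledge_p 0.96 [125.8 330.7] [ 0.488  -0.2377  0.03  ]
ledge_p 0.91 [122.7 174.6] [0.4951 0.0269 0.03  ]
channel_mouth 0.77 [174.5  24.5] [0.4087 0.3223 0.032 ]
channel_mouth 0.37 [118.9 251.4] [ 0.4999 -0.1051  0.032 ]
spanner_c 0.68 [147.2  92.4] [0.4532 0.2001 0.004 ]
1 [[-0.0036  0.9648  0.2631  0.5084]
 [-1.     -0.0037  0.0002 -0.0009]
 [ 0.0012 -0.2631  0.9648  0.5662]
 [ 0.      0.      0.      1.    ]]
nest_p 0.68 [ 64.1 301.9] [ 0.5907  0.0299 -0.    ]
nest_p 0.59 [ 67.4 460.2] [ 0.5867 -0.2423  0.    ]
nest_p 0.32 [ 69.4 501.6] [ 0.5849 -0.3163  0.    ]
knob_p 0.83 [ 69.6 500.6] [ 0.5677 -0.2453  0.125 ]
knob_p 0.8 [ 60.8 296.9] [0.5767 0.0297 0.125 ]
ledge_p 0.85 [123.6 303.8] [0.4923 0.
[... 323 characters left out ...]
 [-1.     -0.0033  0.0005  0.2994]
 [ 0.0014 -0.2623  0.965   0.5466]
 [ 0.      0.      0.      1.    ]]
nest_p 0.83 [ 69.5 630.4] [ 0.5913 -0.2423  0.    ]
nest_p 0.66 [ 64.9 485. ] [0.5898 0.0243 0.    ]
knob_p 0.74 [ 59.4 528.1] [0.5794 0.0303 0.125 ]
ledge_p 0.79 [124.3 485.8] [0.4935 0.0273 0.03  ]
ledge_p 0.73 [131.  629.2] [ 0.4868 -0.233   0.03  ]
channel_mouth 0.83 [171.4 304.1] [0.4157 0.3265 0.032 ]
channel_mouth 0.55 [119.7 548. ] [ 0.5024 -0.0775  0.032 ]
plate_center 0.91 [107.1 118.7] [0.5236 0.6252 0.0345]
plate_center 0.79 [125.7 291.8] [0.4906 0.345  0.0345]
spanner_c 0.66 [146.1 376.6] [0.4547 0.2018 0.004 ]
6.5167 [-0.367   0.425  -0.4983  1.5833  0.2141  1.188  -2.4792]
```

View pics/wm.png

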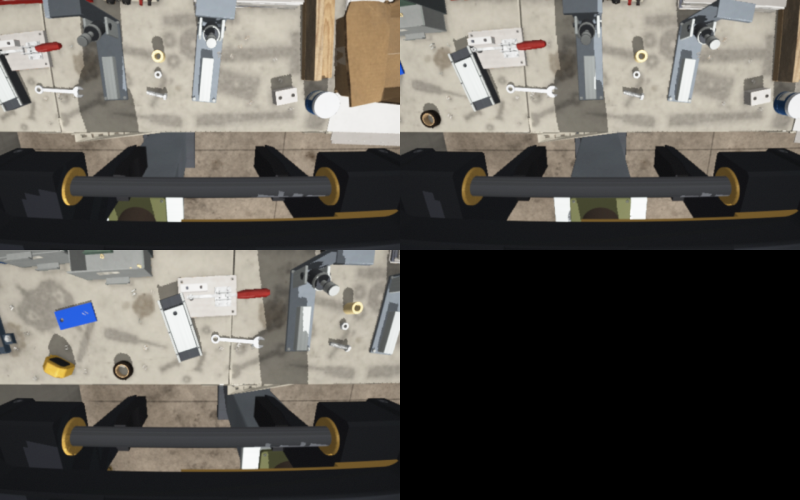

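The wrist view shows the channel slightly turned, with a toggle clamp (red handle) by its back right side, and the spanner between it and the left nest. Now closer views of the channel and the left nest.

```bash
python3 - <<'E'
from look import *
import pickle
for i,(x,y,z) in {3:(0.46,0.345,0.25),4:(0.47,0.03,0.30)}.items():
    if i==4: arm.servo_line([0.46,0.345,0.32],velocity=0.3)
    arm.movep([x,y,z],q(D2)); arm.wait(0.2)
    p=arm.get_image("wrist"); save(p,f"w{i}.png"); pickle.dump(p,open(f"w{i}.pkl","wb"))
    for n,zz in (dict(channel_mouth=.032,plate_center=.0345) if i==3 else dict(nest_p=0,knob_p=.125,ledge_p=.03)).items():
        for t in arm.tip_of(p,n)[:2]: print(n,round(t["p"],2),np.round(t["location"],1),atz(p,t["location"],zz))
        for t in arm.masks_of(p,n)[:2]:
            m=t["region"].astype(np.uint8); pts=np.argwhere(m)
            c=cv2.findContours(m,0,1)[0]; c=max(c,key=cv2.contourArea)[:,0,::-1]
            w=np.array([atz(p,a,.037 if i==3 else zz)[:2] for a in c],np.float32)*1000
            print(n,"mask",round(t["p"],2),len(pts),cv2.minAreaRect(w))
print(arm.observe()["time"])
a=[cv2.imread(f"pics/w{i}.png")[:260] for i in (3,4)]
cv2.imwrite("pics/wm2.png",np.vstack(a))
E
```

```text
channel_mouth 0.84 [211.1 338.1] [0.4136 0.3249 0.032 ]
channel_mouth mask 0.86 3871 ((490.8670959472656, 350.94110107421875), (164.1160125732422, 66.86785888671875), 18.092037200927734)
channel_mouth mask 0.24 148 ((454.3453063964844, -44.7238883972168), (27.30698585510254, 11.093422889709473), 74.73353576660156)
plate_center 0.93 [150.7 318.2] [0.488  0.3491 0.0345]
plate_center 0.73 [118.9  89.8] [0.5271 0.6165 0.0345]
plate_center mask 0.94 3304 ((527.1338500976562, 616.4888916015625), (46.75880813598633, 104.45440673828125), 11.494464874267578)
plate_center mask 0.57 4227 ((489.56195068359375, 350.2134094238281), (111.88176727294922, 52.533668518066406), 17.68701171875)
nest_p 0.77 [ 78.7 519.4] [ 0.5888 -0.2425  0.    ]
nest_p 0.57 [ 73.6 324.2] [0.5912 0.0275 0.    ]
nest_p mask 0.63 13211 ((561.0247802734375, -307.1373291015625), (197.36294555664062, 293.76422119140625), 84.77872467041016)
nest_p mask 0.56 11213 ((553.5565795898438, 28.596389770507812), (257.247802734375, 122.96699523925781), 0.15648382902145386)
knob_p 0.63 [ 88.6 591.4] [ 0.5677 -0.2447  0.125 ]
knob_p 0.56 [ 74.2 325.2] [0.5758 0.0279 0.125 ]
knob_p mask 0.82 643 ((577.6965942382812, 29.04608726501465), (31.326560974121094, 21.481338500976562), 0.14119558036327362)
knob_p mask 0.77 945 ((572.8451538085938, -240.0241241455078), (51.63820266723633, 25.919376373291016), 60.936153411865234)
ledge_p 0.78 [147.6 327.8] [0.4948 0.0226 0.03  ]
ledge_p 0.58 [155.9 517.9] [ 0.4855 -0.2373  0.03  ]
ledge_p mask 0.71 10926 ((553.2346801757812, 28.62494468688965), (238.5281982421875, 112.36280822753906), 0.15648014843463898)
9.775
```

View pics/wm2.png

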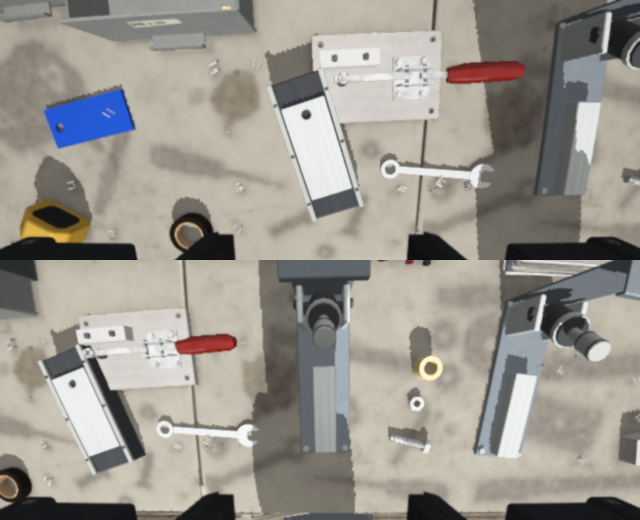

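w3: channel centre (0.491, 0.351), yaw about 18°, with the plate in it and its hole to the back, and about 29 mm of bare floor behind. w4: left nest nearly straight (foot columns 301–345, front row 192), right nest turned a few degrees. I'll fit the yaws and check IK.

```bash
cat >> look.py <<'E'
def nestR(yaw): return R.from_euler('z',yaw,degrees=True).as_matrix()
def pinR(yaw,flip):
    s,c=np.sin(np.radians(28)),np.cos(np.radians(28))
    z=np.array([s,0,-c]); y=np.array([0,-1.,0])*(-1 if flip else 1); x=np.cross(y,z)
    return nestR(yaw)@np.stack([x,y,z],1)
E
python3 - <<'E'
from look import *
import pickle
W={i:pickle.load(open(f"w{i}.pkl","rb")) for i in range(5)}
k=[ (0,(64.8,133.6)),(1,(60.8,296.9)),(2,(59.4,528.1)),(4,(74.2,325.2))]
print("knobL",tri([ray(W[i],l) for i,l in k]))
k=[ (0,(68.6,339.1)),(1,(69.6,500.6)),(4,(88.6,591.4))]
print("knobR",tri([ray(W[i],l) for i,l in k]))
p=W[4]
for l in [(192,301),(192,345),(0+78,298),(80,350)]: print(atz(p,l,.008))
# foot predictions overlay for yaw/pos hypotheses
img=p["img"].copy()
for led,yaw in [((.4935,.0265),.6),((.4863,-.2365),-5)]:
    L=np.array([*led,0]); N=nestR(yaw)
    for (pts,zz,col) in [([(-57.5,-15),(-57.5,15),(57.5,15),(57.5,-15)],.03,(255,0,0))]:
        P=[proj(p,L+N@np.array([a/1000,b/1000,0])+[0,0,zz]) for a,b in pts]
        cv2.polylines(img,[np.int32(np.round(np.array(P)*8))],True,col,1,cv2.LINE_AA,3)
    for d in (0.0,.014):
        c=proj(p,L+N@np.array([.084-d*np.sin(np.radians(28)),0,.125+d*np.cos(np.radians(28))])); cv2.circle(img,tuple(int(v) for v in np.round(c)),2,(0,255,0),-1)
c=img[40:220,270:620]; cv2.imwrite("pics/ov.png",cv2.resize(c,None,fx=2.25,fy=2.25,interpolation=cv2.INTER_CUBIC)[:,:,::-1])
for f in (0,1):
    for d in (0,.1): print(f,d,arm.inverse_kinematics([.577-.469*d+.009,.028,.125+.883*d-.017],q(pinR(0.5,f))))
E
```

```text
knobL (array([0.5765, 0.0298, 0.1261]), [0.0021412937123460193, 0.00017745303956538162, 0.00291760274001813, 0.00206332690730649])
knobR (array([ 0.5673, -0.2455,  0.1242]), [0.0009984602995615345, 0.0005566675094248413, 0.0004840636614765941])
[0.4284 0.0605 0.008 ]
[ 0.4285 -0.0034  0.008 ]
[0.5847 0.0624 0.008 ]
[ 0.5823 -0.0068  0.008 ]
0 0 [-0.308   0.8219  0.2341  2.27    3.3498  0.4302  1.1793]
0 0.1 [-0.3358  0.5914  0.2353  2.3458  3.3437  0.2731  1.1998]
1 0 [ 0.4242  1.0152 -1.0408  2.2327  1.9846  0.9441 -0.3916]
1 0.1 [ 0.328   0.6765 -0.8242  2.3135  1.8959  0.6245 -0.4696]
```

View pics/ov.png

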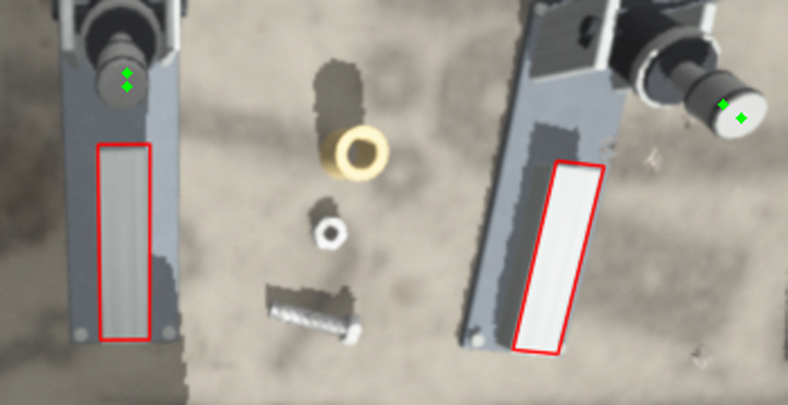

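Overlay: the ledge fits sit on both ledges (left 98–150 columns, right 513–603), and the knobs are within ~2 mm. Now the left tug.

```bash
cat > tug.py <<'E'
from look import *
def tug(knob,yaw,flip):
    knob=np.array(knob); Rm=pinR(yaw,flip); a=-Rm[:,2]; lat=nestR(yaw)[:,1]; Q=q(Rm)
    tcp=lambda d: knob-0.019*a+d*a
    arm.movep(tcp(0.15),Q); arm.servo_line(tcp(0.05),velocity=0.15)
    if arm.servo_line(tcp(0.002),velocity=0.06,threshold=6): print("touched",arm.observe()["ee_pos"]); return False
    arm.wait(.2); F0=arm.observe()["contact_force"]
    arm.command_gripper(0.0); arm.wait(.2); o=arm.observe(); f=o["contact_force"]-F0
    print("closed w",o["grip_width"]*88,"gf",o["grasp_force"],"ax",f@a,"lat",f@lat,"perp",f@np.cross(lat,a))
    p0=np.array(o["ee_pos"]); base=p0; d=0; log=[]
    while d<0.0165:
        d+=0.0005; arm.servo_line(base+d*a,velocity=0.012); o=arm.observe()
        F=-(o["contact_force"]-F0)@a; s=(o["ee_pos"]-p0)@a; log.append((round(s*1000,1),round(F,1)))
        if F>11.3: break
    arm.wait(.7); o=arm.observe(); print(log); print("hold F",-(o["contact_force"]-F0)@a,"s",(o["ee_pos"]-p0)@a,"w",o["grip_width"]*88)
    arm.command_gripper(0.7); arm.wait(.3)
    arm.servo_line(o["ee_pos"]+0.09*a,velocity=0.2); print(arm.observe()["time"],arm.observe()["qpos"])
    return True
E
python3 - <<'E'
from tug import *
print(arm.observe()["qpos"])
k=np.array([.577,.0288,.1255]); Rm=pinR(.6,0)
best=None
for f in (0,1):
    j=arm.inverse_kinematics(k+.131*-pinR(.6,f)[:,2],q(pinR(.6,f))); print(f,j, None if j is None else np.abs(j-arm.observe()["qpos"]).max())
    if j is not None and (best is None or np.abs(j-arm.observe()["qpos"]).max()<best[0]): best=(np.abs(j-arm.observe()["qpos"]).max(),f)
print(best)
tug(k,.6,best[1])
p=arm.get_image("scene"); save(p,"afterL.png")
for t in arm.tip_of(p,"knob_p")[:3]: print(t)
E
```

```text
[ 0.1705  0.4326 -0.4891  1.92    0.2649  0.852  -2.027 ]
0 [-0.3566  0.4644  0.2366  2.3579  3.3376  0.1566  1.2098] 3.2367927167055086
1 [ 0.2136  0.4953 -0.6116  2.3314  1.8247  0.4111 -0.435 ] 1.5920553277157925
(np.float64(1.5920553277157925), 1)
closed w 20.523132521322047 gf 29.99971440061927 ax 0.8236314172770991 lat 0.062300443570595755 perp 1.0144197519524052
[(np.float64(0.4), np.float64(0.6)), (np.float64(0.9), np.float64(1.8)), (np.float64(1.4), np.float64(2.3)), (np.float64(2.0), np.float64(3.1)), (np.float64(2.5), np.float64(4.6)), (np.float64(3.0), np.float64(6.0)), (np.float64(3.4), np.float64(7.2)), (np.float64(3.9), np.float64(7.9)), (np.float64(4.4), np.float64(9.1)), (np.float64(5.0), np.float64(9.7)), (np.float64(5.4), np.float64(10.8)), (np.float64(5.9), np.float64(11.0)), (np.float64(6.3), np.float64(12.0))]
hold F 12.38743900142254 s 0.006298332817621138 w 20.869309325966416
19.975 [ 0.2361  0.6374 -0.6642  2.3162  1.9854  0.5263 -0.5633]
{'location': [173.0, 323.6], 'p': 0.62}
{'location': [264.8, 286.5], 'p': 0.35}
```

The left pin held (0.5 mm/N, 12 N at 6.3 mm). Now the right one.

```bash
python3 - <<'E'
from tug import *
o=arm.observe(); a=-pinR(.6,1)[:,2]
arm.servo_line(o["ee_pos"]+.07*a,velocity=.25)
k=np.array([.569,-.2447,.125]); yaw=-5
for f in (1,0):
    print(f,arm.inverse_kinematics(k+.131*-pinR(yaw,f)[:,2],q(pinR(yaw,f))))
tug(k,yaw,1)
p=arm.get_image("scene"); save(p,"afterR.png"); 
p2=arm.get_image("side"); save(p2,"afterRs.png")
a=[cv2.resize(cv2.imread("pics/afterR.png")[100:220,280:440],(640,480)[::1])[:290],cv2.resize(cv2.imread("pics/afterRs.png")[170:340,280:460],None,fx=1.75,fy=1.75)]
b=np.zeros((300,800,3),np.uint8); a0=cv2.resize(cv2.imread("pics/afterR.png")[100:220,280:440],(400,300)); a1=cv2.resize(cv2.imread("pics/afterRs.png")[180:330,280:480],(400,300))
cv2.imwrite("pics/aR.png",np.hstack([a0,a1]))
E
```

```text
1 [ 0.8566  0.553  -0.6064  2.1797  1.4972  0.1606  0.4236]
0 None
closed w 21.057575712286525 gf 30.002624206244946 ax -1.1449879847410622 lat 2.3926533511312926 perp -1.769537901192639
[(np.float64(0.3), np.float64(5.7)), (np.float64(0.9), np.float64(4.7)), (np.float64(1.5), np.float64(5.4)), (np.float64(2.1), np.float64(5.0)), (np.float64(2.6), np.float64(3.8)), (np.float64(3.1), np.float64(3.1)), (np.float64(3.5), np.float64(4.6)), (np.float64(4.0), np.float64(4.4)), (np.float64(4.5), np.float64(4.5)), (np.float64(5.0), np.float64(3.9)), (np.float64(5.6), np.float64(5.6)), (np.float64(6.1), np.float64(4.2)), (np.float64(6.5), np.float64(4.0)), (np.float64(7.1), np.float64(5.6)), (np.float64(7.6), np.float64(4.5)), (np.float64(8.0), np.float64(4.4)), (np.float64(8.6), np.float64(4.3)), (np.float64(9.0), np.float64(4.7)), (np.float64(9.5), np.float64(4.5)), (np.float64(10.1), np.float64(3.9)), (np.float64(10.5), np.float64(3.9)), (np.float64(11.0), np.float64(4.3)), (np.float64(11.6), np.float64(4.4)), (np.float64(12.0), np.float64(4.5)), (np.float64(12.5), np.float64(4.6)), (np.float64(13.0), np.float64(4.3)), (np.float64(13.6), np.float64(3.6)), (np.float64(14.0), np.float64(3.6)), (np.float64(14.5), np.float64(5.0)), (np.float64(15.0), np.float64(4.0)), (np.float64(15.6), np.float64(4.1)), (np.float64(16.0), np.float64(4.1)), (np.float64(16.6), np.float64(5.4))]
hold F 3.1714693843599067 s 0.016539887762993692 w 21.057035814456725
35.2333 [ 0.8798  0.6663 -0.6993  2.1684  1.8054  0.2736  0.1329]
```

View pics/aR.png

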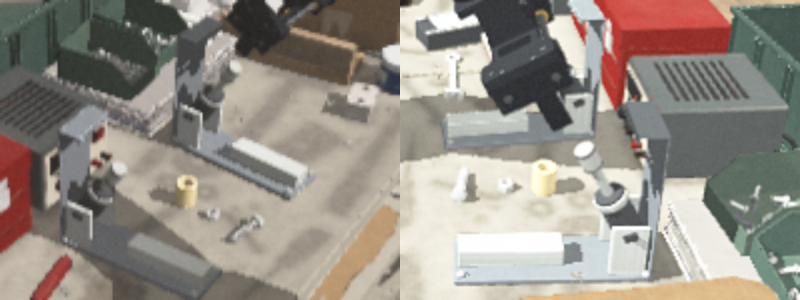

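The right pin is drawn out and the left one is seated, so the left nest gets the plate. Before the push I check the clamp's height and the IK.

```bash
cat >> look.py <<'E'
C=np.array([.4908,.3508,0]); YC=17.95; NC=nestR(YC); M=C-NC@np.array([.0825,0,0])
def ch(x,y,z): return M+NC@np.array([x,y,0])+[0,0,z]
def down(yaw,flip): 
    s=-1 if flip else 1
    return q(nestR(yaw)@np.diag([s,-s,-1.]))
LED=np.array([.4935,.0267,.03]); YL=.6
E
python3 - <<'E'
from look import *
import pickle
rs=[];ends=[]
for i in (1,2,3,4):
    p=pickle.load(open(f"w{i}.pkl","rb")); im=p["img"].astype(int); m=((im[:,:,0]>110)&(im[:,:,1]<60)&(im[:,:,2]<60)); m[:25]=0; m[130:]=0
    m=m.astype(np.uint8); n,l,s,c=cv2.connectedComponentsWithStats(m); k=1+np.argmax(s[1:,4]); b=s[k]
    rs.append(ray(p,(c[k][1],c[k][0]))); print(i,b)
    cols=np.where((l==k).any(0))[0]
    ends.append([ray(p,(np.where(l[:,cc]==k)[0].mean(),cc)) for cc in (cols[1],cols[-2])])
print("handle",tri(rs),"left end",tri([e[0] for e in ends]),"right end",tri([e[1] for e in ends]))
p=pickle.load(open("w3.pkl","rb"))
for l in [(170,380),(178,492)]: print("spanner end",atz(p,l,.006))
print("mouth",M,"white clamp post",atz(p,(77,340),.03),atz(p,(77,340),.06))
for f in (0,1):
    for n,P,y in [("push hi",ch(.150,0,.12),YC),("push",ch(.150,0,.0335),YC),("pushend",ch(.079,0,.0335),YC),("grasp",ch(-.018,0,.0155),YC),("place",LED+nestR(YL)@[-.033,0,-.0165],YL)]:
        print(f,n,arm.inverse_kinematics(P,down(y,f)))
# overlay channel/plate
img=p["img"].copy()
for pts,z,c in [([(0,-33),(0,33),(165,33),(165,-33)],.037,(255,0,0)),([(26,-25),(26,25),(136,25),(136,-25)],.037,(0,200,0))]:
    P=np.array([proj(p,ch(a/1000,b/1000,z)) for a,b in pts]); cv2.polylines(img,[np.int32(np.round(P*8))],True,c,1,cv2.LINE_AA,3)
cv2.imwrite("pics/ov2.png",cv2.resize(img[50:240,240:500],None,fx=3,fy=3,interpolation=cv2.INTER_CUBIC)[:,:,::-1])
E
```

```text
1 [187  65  46  13 406]
2 [381  63  50  13 449]
3 [ 448   64   77   19 1029]
4 [176  75  59  19 705]
handle (array([0.5743, 0.1689, 0.0522]), [0.0007655622736385648, 0.0006500130060962343, 0.0013670566826422359, 0.00028828892204101606]) left end (array([0.5723, 0.2076, 0.0483]), [0.0006249104386776222, 0.001549013737475004, 0.0028811771877024616, 0.0018695628239668773]) right end (array([0.5748, 0.1363, 0.0591]), [0.0009546437833600904, 0.0022950871735351367, 0.0018296479058229882, 0.0014304770689038903])
spanner end [0.4603 0.2706 0.006 ]
spanner end [0.4502 0.1232 0.006 ]
mouth [0.4123 0.3254 0.    ] white clamp post [0.5697 0.3246 0.03  ] [0.5664 0.3263 0.06  ]
0 push hi [-0.6685  0.8868  0.0184  1.5263 -0.0214  0.7287 -1.8984]
0 push [-0.6685  1.0087  0.0184  1.5512 -0.0283  0.582  -1.8926]
0 pushend [-0.4287  0.9904 -0.486   1.7586  0.7728  0.5939 -2.6478]
0 grasp [-0.7819  0.9342  0.0179  2.0528 -0.0934  0.1553 -1.9365]
0 place None
1 push hi [-0.3096  0.9742 -0.7101  1.504   0.7301  0.9417  0.6398]
1 push [-0.2411  1.1559 -0.8755  1.5249  1.0221  0.9678  0.445 ]
1 pushend [-0.2239  1.1199 -0.9105  1.7472  1.1337  0.9021  0.2238]
1 grasp [-0.2054  1.1635 -1.0254  2.0231  1.3843  0.9254 -0.1666]
1 place [ 0.2894  1.0379 -0.7528  2.1675  1.4575  0.6344 -0.004 ]
```

View pics/ov2.png

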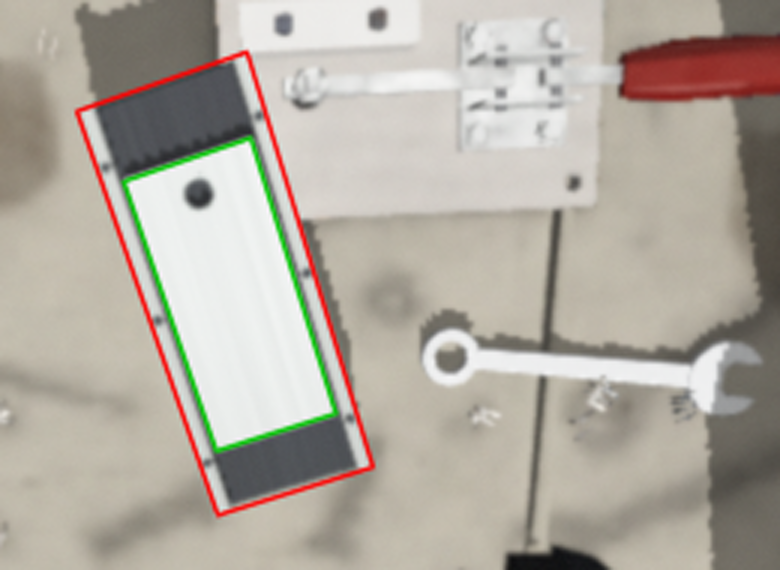

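The overlay fits the channel and plate closely, and the clamp is only about 6 cm high (clear of the body). Now I push.

```bash
python3 - <<'E'
from look import *
import pickle
o=arm.observe(); a=-pinR(-5,1)[:,2]
arm.servo_line(o["ee_pos"]+.07*a,velocity=.3)
Q=down(YC,1)
arm.movep(ch(.151,0,.16),Q); arm.command_gripper(0.0)
arm.servo_line(ch(.151,0,.05),velocity=.15)
t=arm.servo_line(ch(.151,0,.029),velocity=.02,threshold=3); z=arm.observe()["ee_pos"][2]; print("touch",t,z)
z=min(max(z+.0012,.0325),.0355)
arm.servo_line(ch(.151,0,z),velocity=.03)
f=arm.observe()["contact_force"]
arm.servo_line(ch(.079,0,z),velocity=.03); o=arm.observe(); print(o["ee_pos"],o["contact_force"]-f,o["time"])
arm.servo_line(ch(.086,0,z),velocity=.05); arm.servo_line(ch(.086,0,.12),velocity=.2)
for n in ("scene","side","wrist"):
    p=arm.get_image(n); save(p,f"push_{n}.png"); pickle.dump(p,open(f"push_{n}.pkl","wb"))
    for t in arm.tip_of(p,"plate_center")[:2]:
        w=atz(p,t["location"],.0345); print(n,round(t["p"],2),w, "chan",NC.T@(w-M))
print(arm.observe()["time"])
E
```

```text
touch True 0.03255418737396343
[0.4875 0.3498 0.0338] [1.8084 1.274  0.2982] 44.125
scene 0.9 [0.4994 0.654  0.0345] chan [0.1841 0.2858 0.0345]
scene 0.58 [0.4262 0.3275 0.0345] chan [ 0.0138 -0.0022  0.0345]
side 0.46 [0.5157 0.5541 0.0345] chan [0.1688 0.1857 0.0345]
wrist 0.82 [0.4251 0.3306 0.0345] chan [0.0138 0.001  0.0345]
45.3
```

Plate centre is 14 mm behind the mouth, so the overhang is about 41 mm as wanted. Grip and lift.

```bash
python3 - <<'E'
from look import *
import pickle
Q=down(YC,1)
arm.servo_line(ch(-.018,0,.10),velocity=.2); arm.command_gripper(0.75)
if arm.servo_line(ch(-.018,0,.0157),velocity=.08,threshold=5): print("TOUCH",arm.observe()["ee_pos"])
f=arm.observe()["contact_force"]
arm.command_gripper(0.0); o=arm.observe(); print("w",o["grip_width"]*88,o["grasp_force"],o["contact_force"]-f)
arm.servo_line(ch(-.018,0,.11),velocity=.12); o=arm.observe(); print("w",o["grip_width"]*88,o["contact_force"]-f,o["time"])
for n in ("scene","side","wrist"):
    p=arm.get_image(n); save(p,f"lift_{n}.png"); pickle.dump(p,open(f"lift_{n}.pkl","wb"))
    for t in arm.tip_of(p,"plate_center")[:2]: print(n,round(t["p"],2),NC.T@(atz(p,t["location"],.129)-M))
a0=cv2.resize(cv2.imread("pics/lift_scene.png")[190:310,240:400],(400,300)); a1=cv2.resize(cv2.imread("pics/lift_side.png")[120:240,240:400],(400,300))
cv2.imwrite("pics/lift.png",np.vstack([np.hstack([a0,a1]),cv2.resize(cv2.imread("pics/lift_wrist.png")[:240],(800,300))]))
E
```

```text
w 49.05037252610821 30.000301972031593 [-0.0452 -0.7767  2.0774]
w 48.87872762354835 [-0.9825 -0.7559  0.0466] 49.5667
scene 0.83 [0.1433 0.3246 0.129 ]
scene 0.62 [0.014  0.0071 0.129 ]
side 0.6 [ 0.07   -0.0337  0.129 ]
side 0.48 [ 0.0203 -0.0009  0.129 ]
wrist 0.89 [0.0135 0.0009 0.129 ]
```

View pics/lift.png

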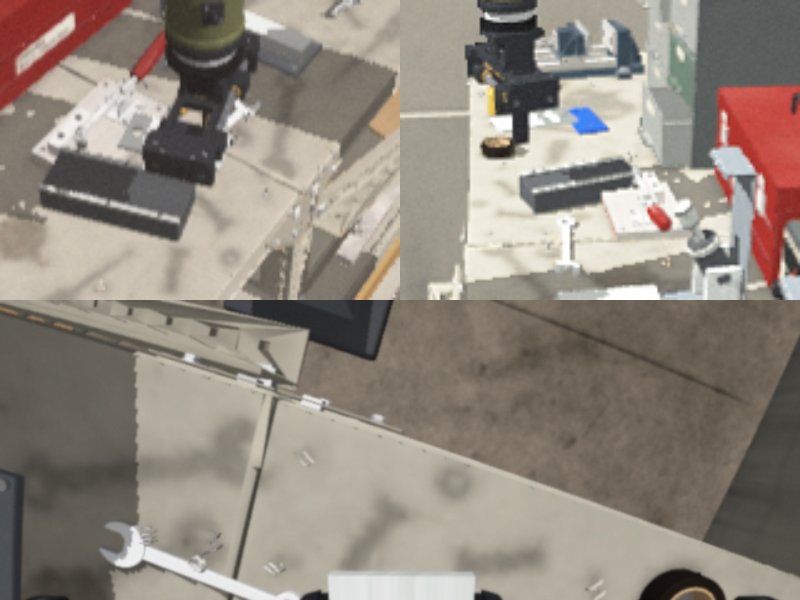

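The plate is held level, with its centre 32 mm ahead of the grasp. Now I place it on the left ledge.

```bash
python3 - <<'E'
from look import *
import pickle
Q=down(YL,1); N=nestR(YL); P=lambda z: LED*[1,1,0]+N@np.array([-.0317,0,0])+[0,0,z]
arm.servo_line(ch(-.018,0,.16),velocity=.2)
arm.movep(P(.16),Q); arm.servo_line(P(.045),velocity=.12); arm.servo_line(P(.022),velocity=.05); arm.wait(.2)
t=arm.servo_line(P(.0115),velocity=.015,threshold=2.5); o=arm.observe(); print("contact",t,o["ee_pos"],o["time"])
arm.command_gripper(0.68); arm.wait(.2)
arm.servo_line(P(.10),velocity=.12)
arm.servo_line(P(.16)+np.array([-.03,0,.04]),velocity=.2)
arm.wait(.3)
for n in ("scene","side","wrist"):
    p=arm.get_image(n); save(p,f"pl_{n}.png"); pickle.dump(p,open(f"pl_{n}.pkl","wb"))
    for t in arm.tip_of(p,"plate_center")[:3]: print(n,round(t["p"],2),np.round(t["location"]),N.T@(atz(p,t["location"],.0325)-LED))
    for t in arm.masks_of(p,"plate_center")[:3]:
        m=t["region"].astype(np.uint8); c=max(cv2.findContours(m,0,1)[0],key=cv2.contourArea)[:,0,::-1]
        print(" mask",round(t["p"],2),cv2.minAreaRect(np.array([(N.T@(atz(p,a,.035)-LED))[:2] for a in c],np.float32)*1000))
print(arm.observe()["time"])
r=lambda f,a,b,c,d:cv2.resize(cv2.imread(f)[a:b,c:d],(400,300))
img=cv2.imread("pics/pl_side.png")
cv2.imwrite("pics/pl.png",np.vstack([np.hstack([r("pics/pl_scene.png",140,260,270,430),r("pics/pl_side.png",180,300,280,440)]),cv2.resize(cv2.imread("pics/pl_wrist.png")[:240],(800,300))]))
E
```

```text
contact True [0.4618 0.0264 0.014 ] 53.8833
scene 0.81 [338. 206.] [0.0204 0.6194 0.0025]
scene 0.77 [202. 348.] [-0.0094  0.0095  0.0025]
scene 0.62 [192. 375.] [-0.0595 -0.0849  0.0025]
 mask 0.92 ((-1.0505485534667969, 1.9634113311767578), (54.734825134277344, 109.0752182006836), 89.34525299072266)
 mask 0.69 ((20.102535247802734, 627.5845947265625), (52.04439926147461, 108.4026107788086), 11.85622501373291)
side 0.42 [169. 315.] [0.0323 0.5171 0.0025]
 mask 0.97 ((-0.7927474975585938, -5.200630187988281), (60.44270706176758, 113.0947265625), 87.04975128173828)
 mask 0.72 ((118.49594116210938, -208.41510009765625), (450.6006164550781, 192.52587890625), 43.05258560180664)
wrist 0.68 [236. 320.] [-0.0004 -0.0002  0.0025]
wrist 0.58 [231. 207.] [-0.0064 -0.1225  0.0025]
 mask 0.84 ((0.11994171142578125, 0.7301349639892578), (51.17738723754883, 111.85930633544922), 89.43083953857422)
56.7417
```

View pics/pl.png

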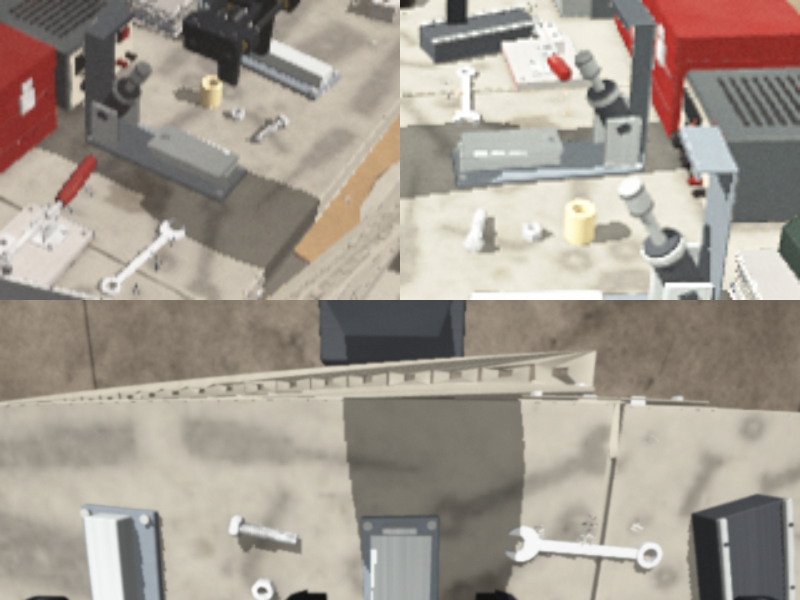

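The plate lies flat on the left ledge, the left pin is home, the right pin is out, and the small parts are untouched. One overlay to check centring.

```bash
python3 - <<'E'
from look import *
import pickle
p=pickle.load(open("pl_wrist.pkl","rb")); N=nestR(YL); s=6
r0,r1,c0,c1=165,260,270,370
img=cv2.resize(p["img"][r0:r1,c0:c1],None,fx=s,fy=s,interpolation=cv2.INTER_NEAREST)
for pts,z,c in [([(-57.5,-15),(-57.5,15),(57.5,15),(57.5,-15)],0,(255,0,0)),([(-55,-25),(-55,25),(55,25),(55,-25)],.005,(0,255,0))]:
    P=np.array([proj(p,LED+N@np.array([a/1000,b/1000,z])) for a,b in pts]); P=(P-[c0,r0]+.5)*s
    cv2.polylines(img,[np.int32(P)],True,c,1)
cv2.imwrite("pics/fin.png",img[:,:,::-1])
E
```

```text
(no output)
```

View pics/fin.png

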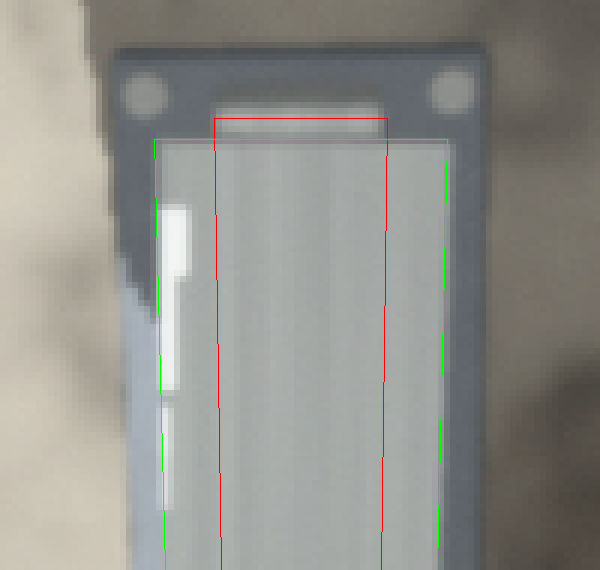

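```bash
python3 -c "
from station import arm
print(arm.hand_in(), arm.observe()['time'])"
```

```text
the job is handed in; nothing more can be done
the job is handed in; nothing more can be done
```

The job is handed in, at about 57 s of the 72 s allowed: the left pin held at 12 N, the right pin slid out about 16.5 mm and stayed out, and the plate lies flat on the left nest's ledge, centred to within about 1 mm.

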